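Nest the printed domed covers in the cradle and cap the stack

TASK

Pack the three white domed covers, which lie crown down on the bench, into one nest: set the largest, still crown down, in the round grey cradle, then the middle one inside it, then the smallest inside that, each standing flat on the one below. Then close the smallest with the knobbed cap that fits its mouth (the look-alike cap is too wide to go in), its flange lying flat on the rim. Lower things into place rather than dropping them, and do not disturb the other things on the bench.

Things in the scene. Friction and masses are not known exactly. Their poses are not given: they have to be found in the camera images.
- cradle_in (a point): Centre of the inner floor of the cradle: a shallow round grey plastic dish fixed to the table, 148 mm across, rim 12 mm above the table, inner floor 4 mm above the table and 130 mm across. This point lies on the floor, z up.
- large_cover_center (a point): Centre (half-way up its axis) of the largest domed cover, white plastic, crown down like a bowl, z up. Rim 172 mm across outside, height 60 mm, flat crown 104 mm across and 4 mm thick. Rim: upright round band 8 mm thick, 18 mm tall, pinch it anywhere from above; wall below 4 mm. In the cradle its crown lies on the cradle's floor. 0.13 kg.
- middle_cover_center (a point): Centre (half-way up its axis) of the middle-sized domed cover, white plastic, crown down like a bowl, z up. Rim 128 mm across outside, height 78 mm, flat crown 84 mm across and 4 mm thick. Rim: upright round band 8 mm thick, 18 mm tall, pinch it anywhere from above; wall below 4 mm. Nested, its crown lies on the inner floor of the largest cover, its rim 22 mm above that rim. 0.1 kg.
- small_cover_center (a point): Centre (half-way up its axis) of the smallest domed cover, white plastic, crown down like a bowl, z up. Rim 88 mm across outside, height 96 mm, flat crown 64 mm across and 4 mm thick. Rim: upright round band 8 mm thick, 18 mm tall, pinch it anywhere from above; wall below 4 mm. Nested, its crown lies on the inner floor of the middle cover, its rim 22 mm above that rim. 0.08 kg.
- cap_center (a point): Centre (on the axis, 27 mm above the bottom) of the white cap that fits: flange 96 mm across with flat underside 12 mm above the bottom, plug under it 62 mm across, domed top to 24 mm, round knob 24 mm across from 24 to 54 mm. Stands on its plug, z up. Seated, the plug is in the smallest cover's 72 mm mouth, flange on its rim. 0.06 kg.
- wide_cap_center (a point): Centre (27 mm above the bottom) of a look-alike cap that does not fit: flange 96 mm across with flat underside 12 mm above the bottom, plug under it 84 mm across, domed top to 24 mm, round knob 24 mm across from 24 to 54 mm. Stands on its plug, z up. Its plug is too wide for the smallest cover's 72 mm mouth. It may be handled, and is not needed.
- scraper: Bystander: flat print scraper, 240 mm long, black handle, steel blade; to be left alone. Origin under its middle.
- print: Bystander: white printed part on a raft with fins, 75 x 45 x 70 mm; to be left alone. Origin under its middle.
- glue_jar: Bystander: glass jar with a white lid, 56 mm across, 85 mm tall; to be left alone. Origin under its middle.
- wash_bottle: Bystander: clear bottle, 64 mm across, 170 mm tall; to be left alone. Origin under its middle.
- nozzle_wrench: Bystander: small steel wrench, 150 mm long; to be left alone. Origin under its middle.
Not all that is in view belongs to the job. What is shaped like the part that bears small_cover_center but brown or red is not meant.

How it is judged (in metres and radians):
On the way, in this order (a step that is already met when the one before it is completed fails the run):
1. the largest cover stands crown down in the cradle, let go (horizontal distance between large_cover_center and cradle_in below 0.01 m and z of large_cover_center in the frame of cradle_in between 0.026 and 0.034 m and angle between large_cover_center's own z axis and vertical below 0.08 rad and contact force between the fingers and large_cover below 0.1 N), for 0.2 s.
2. the middle cover stands inside the largest, let go (horizontal distance between large_cover_center and cradle_in below 0.01 m and z of large_cover_center in the frame of cradle_in between 0.026 and 0.034 m and angle between each of large_cover_center, middle_cover_center's own z axis and vertical below 0.08 rad and horizontal distance between middle_cover_center and large_cover_center below 0.014 m and z of middle_cover_center in the frame of large_cover_center between 0.009 and 0.017 m and contact force between the fingers and middle_cover below 0.1 N), for 0.2 s.
3. the smallest cover stands inside the middle one, let go (horizontal distance between large_cover_center and cradle_in below 0.01 m and z of large_cover_center in the frame of cradle_in between 0.026 and 0.034 m and angle between each of large_cover_center, middle_cover_center, small_cover_center's own z axis and vertical below 0.08 rad and horizontal distance between middle_cover_center and large_cover_center below 0.014 m and z of middle_cover_center in the frame of large_cover_center between 0.009 and 0.017 m and horizontal distance between small_cover_center and middle_cover_center below 0.014 m and z of small_cover_center in the frame of middle_cover_center between 0.009 and 0.017 m and contact force between the fingers and small_cover below 0.1 N), for 0.2 s.
4. the fitting cap is seated on the smallest cover (horizontal distance between large_cover_center and cradle_in below 0.01 m and z of large_cover_center in the frame of cradle_in between 0.026 and 0.034 m and angle between each of large_cover_center, middle_cover_center, small_cover_center, cap_center's own z axis and vertical below 0.08 rad and horizontal distance between middle_cover_center and large_cover_center below 0.014 m and z of middle_cover_center in the frame of large_cover_center between 0.009 and 0.017 m and horizontal distance between small_cover_center and middle_cover_center below 0.014 m and z of small_cover_center in the frame of middle_cover_center between 0.009 and 0.017 m and horizontal distance between cap_center and small_cover_center below 0.009 m and z of cap_center in the frame of small_cover_center between 0.06 and 0.0665 m), for 0.2 s.
At the end, for the whole second after the job is handed in: Crown down: largest cover on the cradle floor (centred to 10 mm), middle on its floor, smallest on the middle's floor (each centred to 14 mm, fully down to 4 mm), fitting cap's flange on the smallest's rim (centred to 9 mm, down to 3 mm); all level to 0.08 rad and at rest (all of step 4 and linear speed of each of large_cover, middle_cover, small_cover, cap below 0.05 m/s and angular speed of each of large_cover, middle_cover, small_cover, cap below 0.5 rad/s); the robot touches nothing.
It fails at once if a bystander was moved by more than 3 cm (distance of any of scraper, print, glue_jar, wash_bottle, nozzle_wrench from where it was at the start of the episode above 0.03 m).
It fails at once if a cover or the cap was dropped or thrown (fell freely by more than about 25 mm) ((linear speed of large_cover above 0.7 m/s and contact force between the fingers and large_cover below 0.1 N) or (linear speed of middle_cover above 0.7 m/s and contact force between the fingers and middle_cover below 0.1 N) or (linear speed of small_cover above 0.7 m/s and contact force between the fingers and small_cover below 0.1 N) or (linear speed of cap above 0.7 m/s and contact force between the fingers and cap below 0.1 N)).
It also fails if it takes over 72 s, if anything falls off the work surface, if the arm or the gripper's body presses on something with over 40 N, if the wrist force passes 120 N, or if a joint passes its speed limit or range.

ROBOT

A 6-joint arm with a two-finger parallel gripper is mounted at the origin on the work surface. World frame = base frame: x ahead of the robot, y to its left, z up, the work surface at z = 0. Lengths are in m, angles in degrees, forces in N, time in s.
With the tool pointing down it reaches from about 0.35 to 0.875 m from the base axis. Payload 4.2 kg.
Tool frame: the origin (TCP) lies midway between the tips of the shut fingers; the grasp point (between the pads) lies 19 mm behind it; z points along the fingers, y is the line along which they close (so a half turn about z gives the same grasp; the last joint's range is limited). The gripper opens to 87 mm and grips with 3 to 60 N. Pads are 19 mm wide; open, the fingers measure 117 mm over their backs; the gripper's body (75 mm by 190 mm) begins 51 mm behind the grasp point.
Start: joints at [78.587, 22.042, 0.453, 0, -68.411, -14.817], TCP at [0.276, 0.561, 0.223] pointing down, gripper open.
Joint ranges: [-179.83, 179.83], [-69.29, 118.12], [-61.27, 80.66], [-181.25, 117.63], [-171.15, -9.14], [-177.46, 177.46]. Speed limits (degrees/s): [159.86, 159.86, 180, 180, 180, 180].

INTERFACE

Orientations are given as [roll, pitch, yaw] about the fixed x, y, z axes, in that order (R = Rz(yaw) Ry(pitch) Rx(roll)).
In Python, from workcell import env gives the robot as it stands. The module is installed in compiled form; this text tells all that it offers. Calls block until the motion is done:
- env.goto(position, orientation): joint-space move of the TCP to a pose.
- env.move_straight(position, rotation=None, rate=0.15, force_limit=None): straight line of the TCP; rotation=None keeps the orientation; rate is the mean speed in m/s. With force_limit (N) it stops when the force on the tool has changed by that much, and returns True; else False.
- env.set_joints(angles): joint-space move.
- env.gripper_to(opening, grasp_force=None): opening from 0.0 (shut) to 1.0 (fully open); grasp_force is the grip in N (None keeps the last); returns when the fingers have stopped.
- env.dwell(seconds).
- env.inverse_kinematics(position, orientation): joint angles nearest the present ones, or None.
- env.read_state(): the state.
- env.grab_frame(name): name is "side" or "top"; returns a dict with "image" (480x640x3 uint8, blue, green, red), "fx", "fy", "cx", "cy" (pixels), "position" and "orientation" of the camera in the world. Camera axes: x right, y up, looking along -z (the intrinsics and any distortion apply to the point x, -y, -z); pixel columns grow to the right and rows downward; lengths in m; the calibration is good to about 2 mm. A picture is of the moment at which its call begins. There is no depth.
A pose or a line that the arm cannot do raises env.Unreachable and nothing moves.
- env.close_job(): hands the job in; it is judged then, once.
Trained networks look in a picture, given as the dict that the camera call returned (one of the last four; its "shot" number tells which), for a name from the list of things; names that differ only in an ending like _2 or _b are one class to them, and where a whole thing is asked for, a point or a joint stands for the part that bears it (a point fixed in the world has none). Each returns a list of dicts, best first, with "score" (0 to 1); they miss things now and then, are a little off and sometimes report something else, mostly with a low value. They report only what shows in the picture. A call takes as long as a camera call. They do not tell look-alikes from the thing itself.
- env.search_frame(picture, thing): "xyz" ([x, y, z] in m, in world coordinates, good to about 4 mm: the middle of the surface that is visible of it).
- env.trace(picture, thing): "mask" (480x640 bool, what is visible of it).
The state is a dict: "clock": time; "joint_positions": joint angles; "qvel": joint speeds; "joint_torque": joint torques, N m; "position": TCP position; "tool_rot": TCP orientation; "force": force on the tool from outside, world axes, zero at the start; "wrist_torque": the same for the moment, N m; "opening": opening from 0.0 (shut) to 1.0 (fully open); "finger_force": force on a finger pad.
Only numpy, scipy, OpenCV 4.12 (cv2) and the standard library are available. Lean on these libraries where they do the work, as an engineer would, in place of code of your own. Each camera call takes 0.05 s, during which the arm holds its last target. There are 200 camera calls.

## Working session

There is one attempt and no reset: what is moved stays moved. The work goes in short steps, each a Python script; the robot and the scene stay as the last script left them, time stands still between calls to the robot, and variables do not carry over. Pictures are saved under pics/ and viewed, at most 10 in all, crops included, and the job is handed in when it is done.

```bash
mkdir -p pics; ls
cat > h.py <<'E'
from workcell import env
import cv2,numpy as np
from scipy.spatial.transform import Rotation as R
def cam(f):
    o=np.array(f["orientation"],float)
    M=o if o.shape==(3,3) else R.from_euler('xyz',o,degrees=True).as_matrix()
    return np.array(f["position"]),M
def ray(f,u,v):
    p,M=cam(f); d=M@np.array([(u-f["cx"])/f["fx"],-(v-f["cy"])/f["fy"],-1]); return p,d
def atz(f,u,v,z):
    p,d=ray(f,u,v); return p+d*(z-p[2])/d[2]
def proj(f,X):
    p,M=cam(f); q=(np.atleast_2d(X)-p)@M; return np.c_[f["cx"]-f["fx"]*q[:,0]/q[:,2],f["cy"]+f["fy"]*q[:,1]/q[:,2]]
E
python3 - <<'E'
from h import *
for n in("side","top"):
    f=env.grab_frame(n); cv2.imwrite(f"pics/{n}0.png",f["image"])
    print(n,{k:v for k,v in f.items() if k!="image"})
    for t in "cradle_in large_cover_center middle_cover_center small_cover_center cap_center wide_cap_center scraper print glue_jar wash_bottle nozzle_wrench".split():
        print(t,[(np.round(d["xyz"],3).tolist(),round(d["score"],2)) for d in env.search_frame(f,t)][:4])
print(env.read_state())
E
```

```text
pics
side {'fx': 470.5363502838881, 'fy': 470.5363502838881, 'cx': 321.3302023962162, 'cy': 250.0402424862511, 'position': array([ 0.0668458 , -0.85043727,  0.92221751]), 'orientation': array([ 50.05221434,  -0.23030125, -25.42881776]), 'shot': 1}
cradle_in [([0.504, 0.027, 0.002], 0.57), ([0.634, 0.428, 0.085], 0.31)]
large_cover_center [([0.451, -0.38, 0.023], 0.72)]
middle_cover_center [([0.64, -0.2, 0.05], 0.81), ([0.633, 0.427, 0.086], 0.36)]
small_cover_center [([0.292, 0.345, 0.069], 0.97), ([0.481, 0.504, 0.084], 0.96), ([0.349, 0.464, 0.08], 0.91), ([0.443, 0.368, 0.07], 0.61)]
cap_center [([0.687, -0.007, 0.018], 0.86)]
wide_cap_center [([0.651, 0.227, 0.02], 0.95)]
scraper [([0.481, -0.186, -0.002], 0.74)]
print [([0.51, 0.208, 0.022], 0.81)]
glue_jar [([0.663, -0.415, 0.062], 0.64)]
wash_bottle [([0.631, 0.427, 0.086], 0.88)]
nozzle_wrench [([0.353, 0.192, 0.002], 0.69)]
top {'fx': 554.1618898967514, 'fy': 554.1618898967514, 'cx': 315.72682405265624, 'cy': 240.38748853818606, 'position': array([0.30714687, 0.06842708, 1.27797311]), 'orientation': array([  8.714692  ,  -0.
[... 582 characters left out ...]
7], 0.93)]
{'clock': 1.2, 'joint_positions': array([ 7.85845774e+01,  2.20421384e+01,  4.52966497e-01,  2.68656613e-03,
       -6.84105238e+01, -1.48176689e+01]), 'qvel': array([-0.07833936, -0.02834105,  0.02804187,  0.07026587, -0.01630982,
       -0.03755309]), 'joint_torque': array([-5.52709134e-04, -3.90478027e+01,  1.87621093e+01,  4.22456190e+00,
        1.54055801e-02, -2.07490388e-05]), 'position': array([0.27623865, 0.56063081, 0.22255454]), 'tool_rot': array([-1.79999067e+02, -2.33718540e-03, -2.62321029e+01]), 'force': array([ 0.69196184, -0.12988265,  0.0632757 ]), 'wrist_torque': array([ 0.02002083, -0.00176316,  0.0356399 ]), 'finger_force': 0.0, 'opening': 1.0025316267517952}
```

View pics/side0.png

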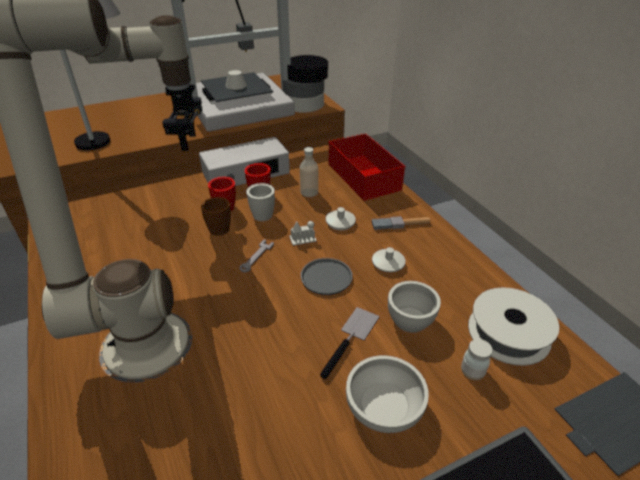

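View pics/top0.png

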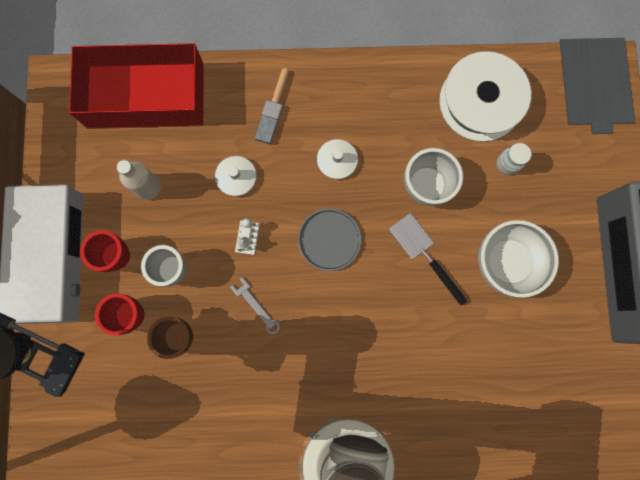

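The side view shows the white small cover at (261,202) among the red and brown decoys. The large cover is at (388,392), the middle at (414,307), the cradle at (326,277), and the caps at (389,261) and (341,220). The top view agrees. Next I'll fit the known silhouettes to the masks in both views and crop the caps to tell the plugs apart.

```bash
cat >> h.py <<'E'
from scipy.optimize import least_squares
a=np.linspace(0,2*np.pi,72,endpoint=False); C=np.c_[np.cos(a),np.sin(a)]
def prof(rz): return np.vstack([np.c_[C*r,np.full(72,z)] for r,z in rz])
MOD={"cradle_in":prof([(.074,0),(.074,.012)]),
"large_cover_center":prof([(.052,0),(.086,.042),(.086,.060)]),
"middle_cover_center":prof([(.042,0),(.064,.060),(.064,.078)]),
"small_cover_center":prof([(.032,0),(.044,.078),(.044,.096)]),
"cap_center":prof([(.048,.012),(.048,.014),(.012,.030),(.012,.05),(.008,.054)])}
MOD["wide_cap_center"]=MOD["cap_center"]
def pick(f,t,x0,tol=12):
    best=None
    c=proj(f,np.array(MOD[t])+[x0[0],x0[1],x0[2]]).mean(0)
    for d in env.trace(f,t):
        m=d["mask"].astype(np.uint8)
        n,l,s,ce=cv2.connectedComponentsWithStats(m)
        if n<2: continue
        k=1+np.argmax(s[1:,4]); e=np.linalg.norm(ce[k]-c)
        if e<tol and (best is None or e<best[0]): best=(e,(l==k).astype(np.uint8))
    return None if best is None else best[1]
def fit(fs,t,x0,tol=12,fixz=False):
    obs=[]
    for f in fs:
        m=pick(f,t,x0,tol)
        if m is None: print("no mask",t,f["shot"]); continue
        cs=max(cv2.findContours(m,0,cv2.CHAIN_APPROX_NONE)[0],key=len)
        h=cv2.convexHull(cs)[:,0].astype(np.float32); 
        n=120; L=np.r_[h,h[:1]]; s=np.r_[0,np.cumsum(np.linalg.norm(np.diff(L,axis=0),axis=1))]
        q=np.linspace(0,s[-1],n); obs.append((f,np.c_[np.interp(q,s,L[:,0]),np.interp(q,s,L[:,1])]))
    def res(x):
        z=x0[2] if fixz else x[2]; r=[]
        for f,p in obs:
            H=cv2.convexHull(proj(f,MOD[t]+[x[0],x[1],z]).astype(np.float32))
            r+=[cv2.pointPolygonTest(H,(float(u),float(v)),True)-.5 for u,v in p]
        return np.array(r)
    s=least_squares(res,x0[:2] if fixz else x0,loss="soft_l1",diff_step=1e-3,x_scale=.01)
    return s.x,np.sqrt(np.mean(res(s.x)**2)),len(obs)
E
python3 - <<'E'
from h import *
F=[env.grab_frame(n) for n in("side","top")]
G={"cradle_in":(.5,.026,0),"large_cover_center":(.45,-.40,0),"middle_cover_center":(.641,-.21,0),"small_cover_center":(.44,.37,0),"cap_center":(.688,0,0),"wide_cap_center":(.652,.23,0)}
for t,x in G.items():
    for fs,fz in((F,False),(F[:1],True),(F[1:],True)):
        try:
            s,r,n=fit(fs,t,np.array(x)+1e-4,25,fz); print(t,n,s.round(4),round(r,2))
        except Exception as e: print(t,e)
im=F[0]["image"]
c=[cv2.resize(im[v-25:v+25,u-32:u+32],(400,312),interpolation=cv2.INTER_CUBIC) for u,v in((389,261),(341,220))]
cv2.imwrite("pics/caps.png",cv2.convertScaleAbs(np.hstack(c),alpha=1.5))
E
```

```text
cradle_in 2 [0.5032 0.0252 0.0026] 0.75
cradle_in 1 [0.5039 0.0287] 0.65
cradle_in 1 [0.5038 0.0246] 0.68
large_cover_center 2 [ 0.4414 -0.3936 -0.0007] 0.54
large_cover_center 1 [ 0.4403 -0.3943] 0.6
large_cover_center 1 [ 0.4419 -0.3932] 0.3
middle_cover_center 2 [ 0.6305 -0.2104 -0.0007] 0.78
middle_cover_center 1 [ 0.6299 -0.2115] 0.72
middle_cover_center 1 [ 0.6302 -0.2098] 0.77
small_cover_center 2 [0.4432 0.388  0.001 ] 0.52
small_cover_center 1 [0.4426 0.3887] 0.46
small_cover_center 1 [0.4437 0.3882] 0.53
cap_center 2 [0.6938 0.0012 0.001 ] 0.61
cap_center 1 [0.6934 0.0018] 0.8
cap_center 1 [0.6945 0.0011] 0.29
wide_cap_center 2 [ 0.6603  0.2417 -0.003 ] 0.78
wide_cap_center 1 [0.6557 0.2379] 0.87
wide_cap_center 1 [0.6602 0.2411] 0.41
```

View pics/caps.png

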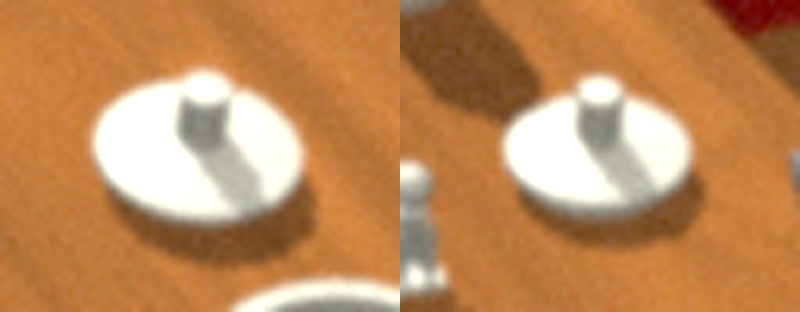

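Both fits are sub-pixel and the heights come out within 3 mm of zero. The crop doesn't settle which cap is which, so I'll check the plug once one is lifted. Large cover first.

```bash
cat >> h.py <<'E'
O=[180,0,0]
CR=np.array([.5035,.0258])
def pickplace(c,h,r,s,dst,zb,lift,stage="all"):
    """c centre, h height, r mid-band radius, s=+1/-1 side in y, zb final bottom height"""
    D=np.array([0,s*r]); zt=h-.017
    p=np.r_[c+D,zt]; q=np.r_[dst+D,zt+zb]
    env.gripper_to(.45,40)
    env.goto(np.r_[p[:2],zt+.07],O)
    hit=env.move_straight(p,rate=.12,force_limit=8); print("down hit",hit,env.read_state()["position"].round(4))
    env.gripper_to(0,40); st=env.read_state(); print("gap mm",st["opening"]*87,"ff",st["finger_force"])
    env.move_straight(np.r_[p[:2],zt+lift],rate=.2)
    st=env.read_state(); print("lifted gap",st["opening"]*87,"F",st["force"].round(2),"t",st["clock"])
    env.move_straight(np.r_[q[:2],zt+lift],rate=.3)
    env.move_straight(np.r_[q[:2],q[2]+.015],rate=.2)
def lower(dst,h,r,s,zb):
    q=np.r_[dst+[0,s*r],h-.017+zb]
    hit=env.move_straight(q-[0,0,.004],rate=.04,force_limit=4); st=env.read_state()
    print("lower hit",hit,(st["position"]-q).round(4),st["force"].round(2))
    env.gripper_to(.28); env.move_straight(np.r_[q[:2],st["position"][2]+.08],rate=.2); print("t",env.read_state()["clock"])
E
python3 - <<'E'
from h import *
pickplace(np.array([.4416,-.3936]),.060,.082,1,CR,.004,.06)
F=[env.grab_frame(n) for n in("side","top")]
print(fit(F,"large_cover_center",np.array([*CR,.019]),40))
cv2.imwrite("pics/l1.png",F[0]["image"][150:400,150:500])
E
```

```text
down hit False [ 0.4422 -0.3118  0.0435]
gap mm 7.571077431175176 ff 39.993656873703
lifted gap 7.324138139294176 F [-1.21  0.76 -0.74] t 8.5
(array([0.50419253, 0.02347607, 0.01512639]), np.float64(2.3511896513769677), 2)
```

View pics/l1.png

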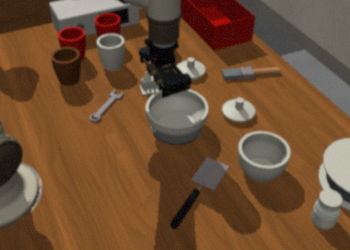

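The picture shows the large cover held level over the cradle, at about (178,113) in the crop. I'll lower it, then move over to the middle cover and check the seat from there.

Run:
```python
from h import *
lower(CR,.060,.082,1,.004)
env.goto([.63,-.15,.16],O)
F=[env.grab_frame(n) for n in("side","top")]
s,r,n=fit(F,"large_cover_center",np.array([*CR,.004]),30); print(s.round(4),r,n,env.read_state()["clock"])
```

```text
lower hit True [ 0.0002  0.0003 -0.0001] [ 0.16 -0.31  4.67]
t 12.225
[0.503 0.025 0.002] 9.02915570580367 2 13.5417
```

Run:
```python
from h import *
F=[env.grab_frame(n) for n in("side","top")]
for f in F:
  try:
    s,r,n=fit([f],"large_cover_center",np.array([*CR,.004]),30,True); print(s.round(4),r,n)
  except Exception as e: print(e)
LC=CR
pickplace(np.array([.6305,-.2104]),.078,.060,1,LC,.008,.10)
f=env.grab_frame("side"); cv2.imwrite("pics/m1.png",f["image"][150:400,150:500])
```

```text
[0.502  0.0231] 0.6763148252852061 1
[0.5048 0.0244] 12.693877259302024 1
down hit False [ 0.6314 -0.1505  0.0621]
gap mm 7.630859637673058 ff 40.41465841932222
lifted gap 7.3988424607177325 F [-0.65 -0.18 -1.39] t 16.625
```

View pics/m1.png

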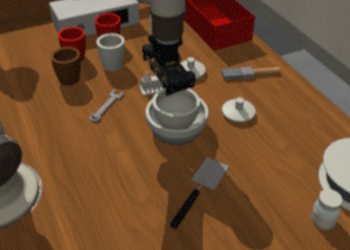

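The middle cover is inside the large one and level, at about (177,108) in the crop. I'll lower it and fetch the small one.

Run:
```python
from h import *
lower(CR,.078,.060,1,.008)
env.goto([.4435,.348,.20],O)
F=[env.grab_frame(n) for n in("side","top")]
for f in F:
  for t,z in(("large_cover_center",.004),("middle_cover_center",.008)):
    try:
      s,r,n=fit([f],t,np.array([*CR,z]),30,True); print(t,s.round(4),r)
    except Exception as e: print(t,e)
cv2.imwrite("pics/m2.png",cv2.resize(F[1]["image"][160:340,90:430],None,fx=2,fy=2))
print(env.read_state()["clock"])
```

```text
lower hit True [ 0.0006  0.0005 -0.0001] [0.15 0.05 3.18]
t 19.8583
large_cover_center [0.5005 0.0187] 1.9182194144033404
middle_cover_center [0.5011 0.0268] 2.251615670304556
large_cover_center [0.5046 0.0265] 0.3619030345411181
middle_cover_center [0.5011 0.0257] 0.5211280903545611
21.225
```

View pics/m2.png

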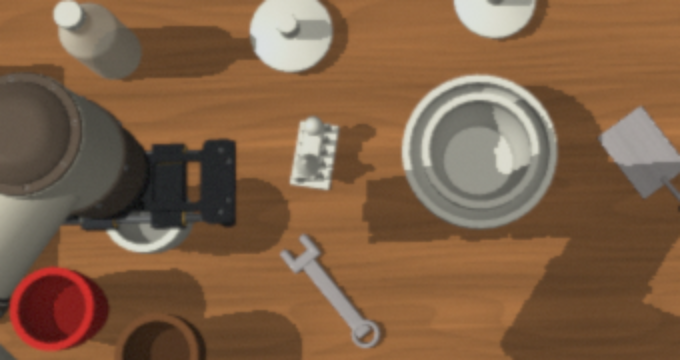

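The top view shows the middle nested in the large, about 3.5 mm off centre, which is within tolerance. Small cover next.

Run:
```python
from h import *
D=np.array([.502,.026])
pickplace(np.array([.4433,.3881]),.096,.040,-1,D,.012,.13)
f=env.grab_frame("side"); cv2.imwrite("pics/s1.png",f["image"][150:400,150:500])
lower(D,.096,.040,-1,.012)
env.goto([.694,.001,.16],O)
F=[env.grab_frame(n) for n in("side","top")]
for t,z in(("large_cover_center",.004),("middle_cover_center",.008),("small_cover_center",.012)):
    try:
      s,r,n=fit(F[1:],t,np.array([*CR,z]),30,True); print(t,s.round(4),r)
    except Exception as e: print(t,e)
cv2.imwrite("pics/s2.png",F[0]["image"][150:400,150:500])
print(env.read_state()["clock"])
```

```text
down hit False [0.444  0.3489 0.0802]
gap mm 8.052698472463033 ff 37.343222234921996
lifted gap 7.687650908185253 F [-0.26  0.03 -0.91] t 24.325
lower hit True [ 0.0006 -0.0002  0.0003] [-1.07  0.89  3.39]
t 28.0083
large_cover_center [0.5044 0.026 ] 12.54136599014329
middle_cover_center [0.503  0.0225] 8.391275453793542
small_cover_center [0.5018 0.0239] 5.216212464744008
29.05
```

View pics/s2.png

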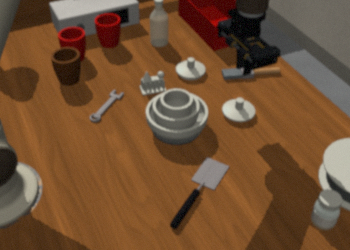

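The three covers are nested concentrically at about (177,108). I'll grip the nearer cap and tilt its underside toward the side camera to check the plug.

Run:
```python
from h import *
print(env.read_state()["position"])
env.gripper_to(.6,25)
print(env.move_straight([.6938,.0012,.029],rate=.15,force_limit=8),env.read_state()["position"])
env.gripper_to(0,25); print("gap",env.read_state()["opening"]*87)
env.move_straight([.6938,.0012,.2],rate=.25)
v=np.cross([0,0,-1],[-.6,-.8,0])*np.radians(38)
o=(R.from_rotvec(v)*R.from_euler('xyz',O,degrees=True)).as_euler('xyz',degrees=True)
try: env.goto([.66,0,.25],o)
except env.Unreachable: print("unreach")
f=env.grab_frame("side"); u,w=proj(f,env.read_state()["position"])[0].astype(int); print(u,w,env.read_state()["clock"])
cv2.imwrite("pics/c1.png",cv2.resize(f["image"][w-45:w+45,u-60:u+60],None,fx=5,fy=5,interpolation=cv2.INTER_CUBIC))
```

```text
[0.69328753 0.00110208 0.16117886]
False [0.69475029 0.00128815 0.03020541]
gap 23.344085469574697
386 196 32.9583
```

View pics/c1.png

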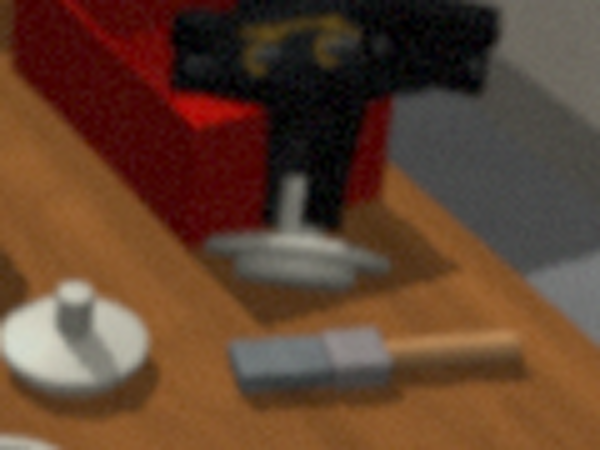

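The plug spans px 235–355 against the flange's 205–388. That ratio of 0.655 is about 63 of 96 mm, so this is the fitting cap. Next I'll move the arm clear, measure the nest and place the cap.

Run:
```python
from h import *
env.goto([.55,-.38,.25],O)
F=[env.grab_frame(n) for n in("side","top")]
for f in F:
  for t,z in(("large_cover_center",.004),("middle_cover_center",.008),("small_cover_center",.012)):
    try:
      s,r,n=fit([f],t,np.array([*CR,z]),30,True); print(t,s.round(4),round(r,2))
    except Exception as e: print(t,e)
cv2.imwrite("pics/n1.png",cv2.resize(F[1]["image"][180:300,260:420],None,fx=4,fy=4,interpolation=cv2.INTER_CUBIC))
print(env.read_state()["clock"],proj(F[1],[.502,.026,.108])[0],env.read_state()["opening"]*87)
```

```text
no mask large_cover_center 18
large_cover_center [0.5035 0.0258] nan
middle_cover_center [0.4981 0.0209] 2.89
small_cover_center [0.5023 0.0272] 3.46
large_cover_center [0.5041 0.0258] 0.43
middle_cover_center [0.5016 0.0259] 0.32
small_cover_center [0.5017 0.0256] 0.53
34.8667 [329.76760434 232.73963737] 23.27298186007564
  return _methods._mean(a, axis=axis, dtype=dtype,
  ret = ret.dtype.type(ret / rcount)
```

View pics/n1.png

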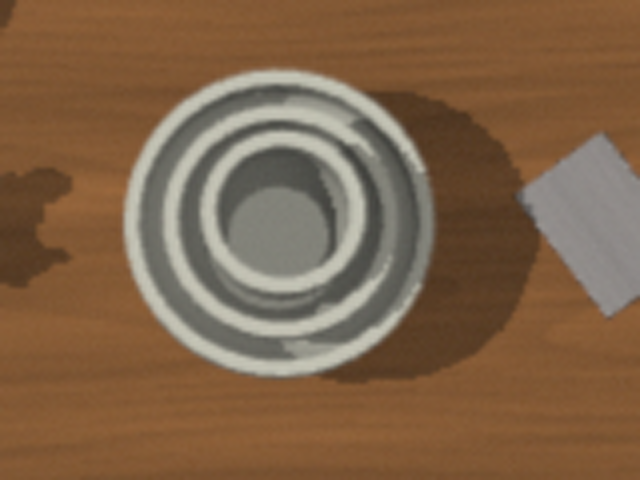

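The nest is concentric, with the small cover at (.5017,.0256), so the cap can go on.

Run:
```python
from h import *
T=np.array([.5022,.0257]); z=.1262
env.goto([*T,z+.10],O)
env.move_straight([*T,z+.018],rate=.15)
print(env.move_straight([*T,z-.003],rate=.04,force_limit=3)); st=env.read_state(); print(st["position"]-[*T,z],st["force"])
```

```text
True
[ 3.17887992e-06 -1.88867196e-05 -1.35120384e-03] [ 0.47815607 -1.47588785  1.90813136]
```

Contact came at seated height, so the plug is in. Releasing, retreating and checking.

Run:
```python
from h import *
env.gripper_to(.5)
p=env.read_state()["position"]; env.move_straight([p[0],p[1],.25],rate=.2)
env.goto([.55,-.38,.25],O)
F=[env.grab_frame(n) for n in("side","top")]
for f in F: print([np.round(d["xyz"],3) for d in env.search_frame(f,"cap_center")])
for fs,fz in((F,False),(F[1:],True)):
    s,r,n=fit(fs,"cap_center",np.array([.502,.0257,.096]),30,fz); print(s.round(4),round(r,2),n)
a=F[0]["image"][210:330,250:410];b=F[1]["image"][180:300,260:420]
cv2.imwrite("pics/e1.png",cv2.resize(np.hstack([a,b]),(800,300),interpolation=cv2.INTER_CUBIC)); print(env.read_state()["clock"])
```

```text
[array([0.494, 0.018, 0.118])]
[array([0.5  , 0.025, 0.118])]
[0.502  0.025  0.0986] 0.38 2
[0.503  0.0247] 0.34 1
40.8917
```

View pics/e1.png

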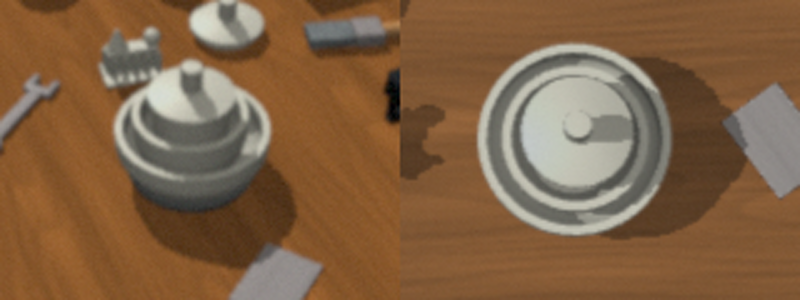

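The cap sits level and centred on the nest in both views, at about (190,95) and (577,130) in the crops. Handing in.

```bash
python3 -c "
from h import *
print(env.close_job())"
```

```text
the job is handed in; nothing more can be done
None
```

The three covers are nested in the cradle, the fitting cap is seated on the smallest, and the job was handed in about 41 s into the 72 s allowed; the hand-in call gave no verdict.

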